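# Unlock the handed wheel cap on the truck stand

### The arm

A 6-joint arm with a two-finger parallel gripper is mounted at the origin on the work surface. World frame = base frame: x ahead of the robot, y to its left, z up, the work surface at z = 0. Lengths are in m, angles in degrees, forces in N, time in s.
With the tool pointing down it reaches from about 0.3 to 0.75 m from the base axis. Payload 8.5 kg.
Tool frame: the origin (TCP) lies between the finger pads; the fingertips stand env.finger_overhang ahead of it and the grasp point (between the pads) lies 2 mm behind it (env.finger_overhang is the distance from the TCP to the fingertips, in m); z points along the fingers, y is the line along which they close (so a half turn about z gives the same grasp; the last joint's range is limited). The gripper opens to 85 mm and grips with 20 to 120 N. Pads are 22 mm wide; open, the fingers measure 114 mm over their backs; the gripper's body (76 mm by 85 mm) begins 54 mm behind the grasp point. The pads swing forward as they close: fully open they stand 13 mm farther back than shut.
Start: joints at [54.987, 21.807, 74.336, -0, 83.858, -12.336], TCP at [0.212, 0.507, 0.219] pointing down, gripper open.
Joint ranges: [-178.18, 178.18], [-50.72, 133.34], [12.68, 142.11], [-81.47, 261.47], [9.98, 163.14], [-165.26, 165.26]. Speed limits (degrees/s): [136.94, 136.94, 180, 180, 180, 180].

### API

Orientations are given as a 3x3 rotation matrix whose columns are the frame's x, y, z axes.
In Python, from rig import env gives the robot as it stands. The module is installed in compiled form; this text tells all that it offers.
- The arm moves only by the tool jog_arm, never from a script. Its arguments are lists of equal length, an entry for each row: "hand": the finger opening in m, from 0 to 0.0854; "travel": the shift along the world's x, y, z in m, a list of three; "yaw": the turn about the world's z in rad. A call has exactly 5 rows; each row shifts and turns the commanded pose from where the row before left it; what a row does not reach is not made up. A row lasts 1/8 s, in which the tool goes at most 62.5 mm and 10.7 degrees, less where a joint would pass 70% of its speed; a pose out of reach is approached as far as the arm can. A call is refused whole if a number of a shift passes 0.0625 or a number of a turn 0.188, either way. A call with a gripper value outside its range is refused whole. The fingers move at their own pace and stop on an object; "grip_force" is the grip in N (left out, the last holds). Time passes only in rows, so rows that do not move let the fingers close, or fill a call up. It gives the time, the measured TCP pose, the force, the opening and the grip force at its end, in the units of the state.
- env.observe(): the state, without advancing time (a new reading comes with each control period).
- env.get_image(name): name is "scene" or "top" or "wrist"; returns the picture (400x640x3 uint8, red, green, blue); there is no depth.
- env.calibration(name): a dict with "fx", "fy", "cx", "cy" (pixels), "k1" (the pictures are not rectified: a ray, as slopes to the right and down, at radius r is drawn at 1 + k1 r^2 times it, then the intrinsics apply), "position" and "rotation" of the camera in the world; the wrist camera has in their place "hand_eye" (4x4, takes a point from camera to tool coordinates, whose origin is the TCP and whose axes are the flange's). Camera axes: x right, y down, z forward; pixel columns grow to the right and rows downward; lengths in m; the calibration is good to about 2 mm. A picture is of the moment at which its call begins: read the wrist's pose just before it. calibration takes no time and is no camera call.
- env.close_job(): hands the job in; it is judged then, once.
The state is a dict: "time_s": time; "q": joint angles; "qvel": joint speeds; "joint_efforts": joint torques, N m; "position": TCP position; "tool_rot": TCP orientation; "ft_force": force on the tool from outside, world axes, zero at the start; "wrist_torque": the same for the moment, N m; "grip_width": finger opening in m; "gripper_force": force on a finger pad.
Only numpy, scipy, OpenCV 4.12 (cv2) and the standard library are available. Lean on these libraries where they do the work, as an engineer would, in place of code of your own. Each camera call takes 0.05 s, during which the arm holds its last target. There are 200 camera calls.

### The job

A model-truck wheel lies on its service stand: swing the stand's hinged keeper bar over the tyre and fully shut, until it clicks past its detent. Then take the hexagonal lock cap off the hub: nobody knows whether it is a left-hand or a right-hand one, so try loosening it both ways, find which way it turns, turn it until it comes free and lift it off. Finish still holding the cap in the gripper, upright and at rest, at least 10 cm above where it sat; leave the keeper shut, the wheel in place and the other things on the bench alone.

Things in the scene. Friction and masses are not known exactly. Their poses are not given: they have to be found in the camera images.
- stand: Fixed service stand: plate 235 x 205 x 12 mm; in its middle a steel boss inside the wheel (52 mm across, top 90 mm above the bench); dark pivot post (40 mm across, top 115 mm) at x +75, y +72 mm; dark catch block (top 95 mm) at x -97, y +81 mm. Origin: on the bench, on the boss's axis; z up; x is parallel to the shut keeper bar, from free end to pivot.
- hub_top (a point): Centre of the boss's top, 90 mm above the bench, where the locked cap's underside sits. The cap's hand is unknown and changes between starts: the wrong way it meets a stop within about 6 degrees (springy: up to 13 if forced); the right way it turns easily, is free to lift from 65 to 80 degrees (75 is best) and meets a second stop soon after 80. Locked, it rises only 1 to 2 mm.
- keeper_pivot (a point): Point on the keeper bar's vertical hinge axis at the bar's mid-height, 86 mm above the bench. Does not move with the bar.
- keeper (a joint): Swing of the keeper bar on its vertical pivot, rad: 0 = fully shut (bar along the stand's -x, over the tyre, 72 mm from the hub axis); grows to 1.45 opening away from the wheel to the stand's +y (clockwise from above). Stays where left. Its nose meets a sprung ball at about 0.10, needs about 5 N at the knob to pass, is held shut below 0.03; hard stop at 0.
- keeper_knob (a point): Middle of the grip of the keeper's upright round knob (black, 16 mm across, 45 mm tall, from 90 to 135 mm above the bench); this point is 112.5 mm above the bench and 100 mm from the pivot axis, and moves with the bar. The bar below is 14 mm wide, 8 mm thick, its nose 148 mm from the pivot.
- cap: Bare aluminium hexagonal lock cap, 48 mm across flats, 34 mm tall, about 90 g, a separate body locked on the hub by two inner lugs. Origin: centre of its underside (90 mm above the bench when locked); z up; its x axis is the normal of one pair of flats, the other flats face 60 and 120 degrees from it. For its locking see hub_top.
- wheel: The wheel, lying flat and loose on the stand's plate around the boss: black ribbed tyre 150 mm across, 66 mm tall (top 78 mm above the bench). Origin: centre of its underside.
- glue_bottle: Bystander: standing white bottle, 48 mm across, 100 mm tall. Origin: centre of its underside.
- screwdriver: Bystander: screwdriver lying on the bench. Origin: middle, on the bench.
- damper: Bystander: coil-over damper lying on the bench, 26 mm thick, 110 mm long. Origin: its middle, on the bench.
Things that resemble listed ones, but are neither listed nor needed, are in the scene too. Leave any turquoise look-alike of the cap alone. There is more than one size of the wheel; the one meant has the size given above.

How it is judged:
By the outcome, as a careful person would: the job done as asked, in the order asked, and still so for the second after the job is handed in, while the arm keeps its last pose, push and grip.
It also fails if it takes over 61 s, if anything falls off the work surface, if the arm or the gripper's body presses on something with over 40 N, if the wrist force passes 120 N, or if a joint passes its speed limit or range.

## Working session

There is one attempt and no reset: what is moved stays moved. The work goes in short steps, Python scripts to look and compute and a tool call to move; the robot and the scene stay as the last step left them, time stands still between calls to the robot, and variables do not carry over. Pictures are saved under pics/ and viewed, at most 10 in all, crops included, and the job is handed in when it is done.

Besides the shell and the picture viewer there is one more tool, called after "Call:" by a JSON object that holds its "fn" and its "kwargs", one argument or row to a line. jog_arm: Moves the arm, as the interface text tells. Its arguments: {"type":"object","properties":{"hand":{"type":"array"},"travel":{"type":"array"},"yaw":{"type":"array"},"grip_force":{"type":"number"}},"required":["hand","travel","yaw"]}

```bash
mkdir -p pics; cat > h.py <<'E'
import numpy as np, cv2
from rig import env
def cam(n):
    c=env.calibration(n)
    if n=="wrist":
        s=env.observe(); T=np.eye(4); T[:3,:3]=np.array(s["tool_rot"]); T[:3,3]=s["position"]
        W=T@np.array(c["hand_eye"]); R,p=W[:3,:3],W[:3,3]
    else: R,p=np.array(c["rotation"]),np.array(c["position"])
    K=np.array([[c["fx"],0,c["cx"]],[0,c["fy"],c["cy"]],[0,0,1.]])
    return K,np.array([c["k1"],0,0,0,0.]),R,p
def ray(C,uv):
    K,d,R,p=C
    x=cv2.undistortPoints(np.array([[uv]],float),K,d)[0,0]
    v=R@np.array([x[0],x[1],1.]); return p,v/np.linalg.norm(v)
def plane(C,uv,z):
    p,v=ray(C,uv); return p+v*(z-p[2])/v[2]
def tri(C1,a,C2,b):
    p,v=ray(C1,a);q,w=ray(C2,b)
    s=np.linalg.lstsq(np.c_[v,-w],q-p,rcond=None)[0]
    A=p+s[0]*v;B=q+s[1]*w; return (A+B)/2,np.linalg.norm(A-B)
def proj(C,P):
    K,d,R,p=C
    return cv2.projectPoints(np.array([P],float),cv2.Rodrigues(R.T)[0],-R.T@p,K,d)[0][0,0]
def shot(n,f):
    C=cam(n); im=env.get_image(n)[:,:,::-1].copy(); cv2.imwrite("pics/"+f+".png",im); return C,im
E
python3 - <<'E'
from h import *
print(env.finger_overhang); print({k:np.round(v,3).tolist() for k,v in env.observe().items()})
for n in("scene","top"):
    C,im=shot(n,n+"0"); print(n,C[0].round(1).tolist(),C[1][0],C[2].round(3).tolist(),C[3].round(3))
E
```

```text
0.017
{'time_s': 0.0, 'q': [54.988, 21.841, 74.385, -0.002, 83.859, -12.336], 'qvel': [0.083, 0.027, -0.017, 0.096, -0.008, 0.045], 'joint_efforts': [-0.0, -44.846, -23.128, -0.0, 0.005, 0.0], 'position': [0.212, 0.507, 0.219], 'tool_rot': [[-0.923, 0.386, -0.001], [0.386, 0.923, -0.001], [0.0, -0.001, -1.0]], 'ft_force': [0.31, -0.246, -0.612], 'wrist_torque': [-0.017, -0.01, -0.01], 'gripper_force': 0.0, 'grip_width': 0.086}
scene [[489.1, 0.0, 315.4], [0.0, 489.1, 209.8], [0.0, 0.0, 1.0]] -0.14187999050185085 [[-0.557, 0.663, -0.5], [0.83, 0.437, -0.345], [-0.01, -0.608, -0.794]] [1.235 0.451 1.13 ]
top [[441.1, 0.0, 323.9], [0.0, 441.1, 207.8], [0.0, 0.0, 1.0]] 0.007430751160069634 [[-0.006, -0.992, 0.123], [-1.0, 0.004, -0.016], [0.015, -0.123, -0.992]] [0.45  0.006 1.329]
```

View pics/scene0.png

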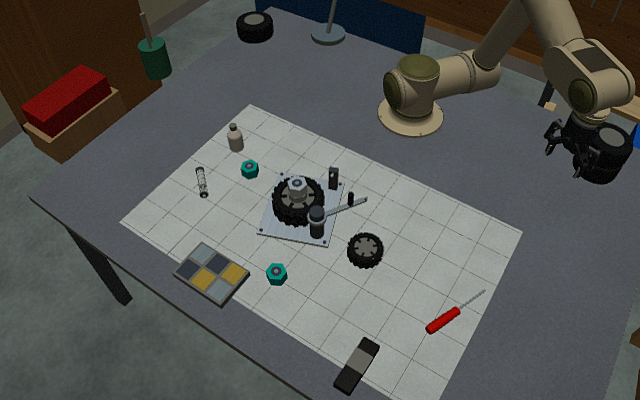

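View pics/top0.png

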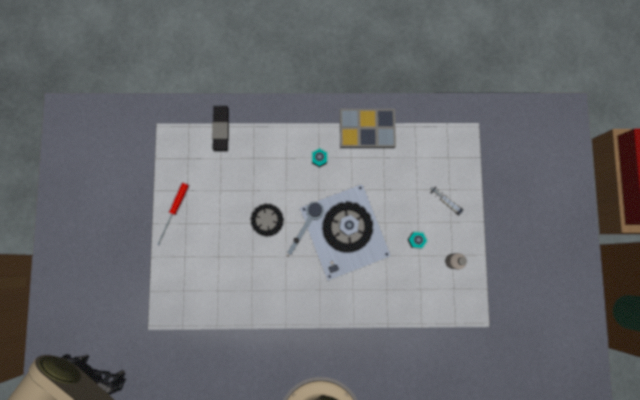

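The scene view shows the wheel at (297,200) with a bare cap at (297,184), pivot post (317,220), catch (333,178) and knob (351,198). In the top view they are at wheel/cap (348,226), post (315,210), catch (334,268) and knob ~(296,240). Possible mix-ups, all in the scene view: turquoise caps (249,169) and (276,273), and the small wheel (365,250). I choose the bare-metal cap on the large wheel on the stand, and will check it in one close crop.

```bash
python3 - <<'E'
from h import *
a=cv2.imread("pics/scene0.png")[150:250,250:380]; b=cv2.imread("pics/top0.png")[180:290,270:400]
A=cv2.resize(a,None,fx=5.9,fy=5.9,interpolation=2)[:300*2]
B=cv2.resize(b,None,fx=3,fy=3,interpolation=2); A=cv2.resize(a,None,fx=3,fy=3,interpolation=2)
A=cv2.copyMakeBorder(A,0,B.shape[0]-A.shape[0],0,0,0)
cv2.imwrite("pics/crop0.png",np.hstack([A,B]))
S,T=cam("scene"),cam("top")
for n,s,t in(("cap",(297,181),(348.5,225.5)),("post",(317,210),(315,210)),("knob",(351,195),(296,240)),("catch",(333,170),(334,268))):
    P,e=tri(S,s,T,t); print(n,P.round(3),round(e,4))
E
```

```text
cap [ 0.55  -0.081  0.128] 0.0012
post [0.594 0.012 0.114] 0.0017
knob [0.51  0.064 0.126] 0.0023
catch [ 0.434 -0.04   0.09 ] 0.0018
```

View pics/crop0.png

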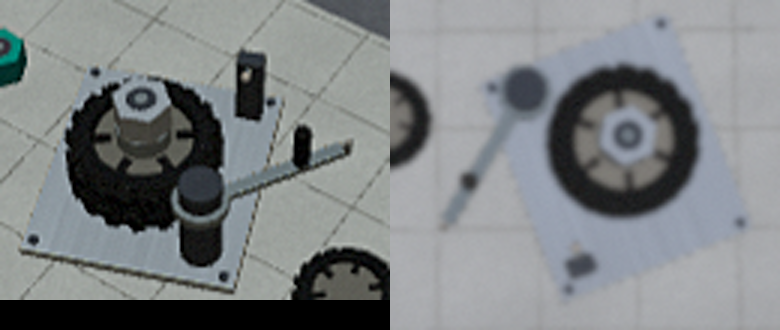

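The crop confirms the bare cap on the big ribbed wheel, and the bar is open about 0.92 rad, with the stand yawed about 21°. The measured heights (cap 0.128, post 0.114, knob 0.126, catch 0.09) and the post–hub distance of 103 mm agree with the text. I'll go above the knob next.

Call:
{"fn": "jog_arm", "kwargs": {
  "hand": [0.06, 0.06, 0.06, 0.06, 0.06],
  "travel": [
    [0.03, -0.044, 0.001],
    [0.03, -0.044, 0.001],
    [0.03, -0.044, 0.001],
    [0.03, -0.044, 0.001],
    [0.03, -0.044, 0.001]
  ],
  "yaw": [-0.03, -0.03, -0.03, -0.03, -0.04],
  "grip_force": 30
}}

```text
time_s: 0.72
position: [0.3626, 0.2859, 0.2242]
tool_rot: [[-0.849, 0.529, -0.0], [0.529, 0.849, -0.0], [0.0, -0.0, -1.0]]
ft_force: [0.0, 0.0, 0.9]
grip_width: 0.0604
gripper_force: 0.0
```

Call:
{"fn": "jog_arm", "kwargs": {
  "hand": [0.06, 0.06, 0.06, 0.06, 0.06],
  "travel": [
    [0.03, -0.044, 0.001],
    [0.03, -0.044, 0.001],
    [0.03, -0.044, 0.001],
    [0.03, -0.044, 0.001],
    [0.0, 0.0, 0.0]
  ],
  "yaw": [0, 0, 0, 0, 0]
}}

```text
time_s: 1.35
position: [0.4835, 0.1089, 0.2277]
tool_rot: [[-0.847, 0.531, -0.001], [0.531, 0.847, -0.0], [0.0, -0.001, -1.0]]
ft_force: [-0.1, 1.1, -0.8]
grip_width: 0.06
gripper_force: 0.0
```

```bash
python3 - <<'E'
from h import *
C,im=shot("wrist","w1"); s=env.observe(); print(np.round(s["position"],3),np.degrees(np.arctan2(s["tool_rot"][1][1],s["tool_rot"][0][1])),np.array(C[3]).round(3))
for n,P in(("knob",(.51,.064,.135)),("post",(.594,.012,.115)),("cap",(.55,-.081,.124))): print(n,proj(C,P).round(1))
cv2.imwrite("pics/w1v.png",im)
E
```

```text
[0.482 0.11  0.228] 58.00298227421093 [0.421 0.148 0.382]
knob [294.6 245.2]
post [299. 318.]
cap [205.5 332.7]
```

View pics/w1v.png

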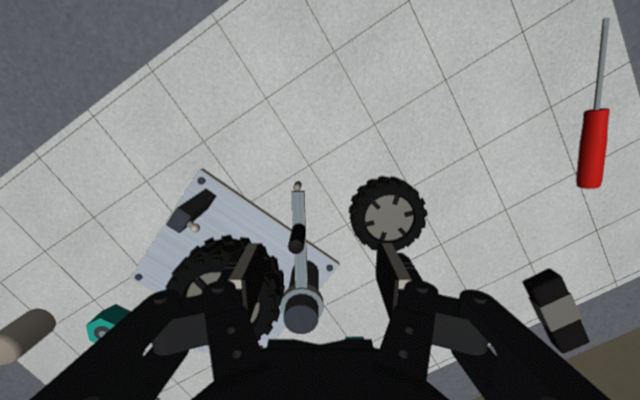

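The wrist view shows the knob top at (297,246), predicted (295,245), and the post at (301,316), predicted (299,318). That agrees within 2 mm, so I'll descend and grip the knob.

Call:
{"fn": "jog_arm", "kwargs": {
  "hand": [0.06, 0.06, 0.06, 0.06, 0.06],
  "travel": [
    [0.028, -0.046, 0.0],
    [0, 0, -0.03],
    [0, 0, -0.03],
    [0, 0, -0.03],
    [0, 0, -0.026]
  ],
  "yaw": [0, 0, 0, 0, 0]
}}

```text
time_s: 2.02
position: [0.5091, 0.0668, 0.1113]
tool_rot: [[-0.85, 0.526, -0.001], [0.526, 0.85, 0.0], [0.001, -0.0, -1.0]]
ft_force: [0.2, 0.5, -0.2]
grip_width: 0.0601
gripper_force: 0.0
```

Call:
{"fn": "jog_arm", "kwargs": {
  "hand": [0.06, 0.01, 0.01, 0.01, 0.01],
  "travel": [
    [0, 0, 0],
    [0, 0, 0],
    [0, 0, 0],
    [0, 0, 0],
    [0, 0, 0]
  ],
  "yaw": [0, 0, 0, 0, 0]
}}

```text
time_s: 2.65
position: [0.5104, 0.0656, 0.1133]
tool_rot: [[-0.849, 0.528, 0.002], [0.528, 0.849, 0.0], [-0.001, 0.001, -1.0]]
ft_force: [-1.3, 1.1, 6.3]
grip_width: 0.0143
gripper_force: 29.3
```

```bash
python3 -c "
import numpy as np
t=np.radians(np.linspace(147.3,201,11));p=np.c_[.594+.0995*np.cos(t),.012+.0995*np.sin(t)]
print(np.diff(p,axis=0).round(4).tolist(),p[-1],np.diff(t)[0])"
```

```text
[[-0.0047, -0.0081], [-0.0039, -0.0085], [-0.0031, -0.0088], [-0.0022, -0.009], [-0.0014, -0.0092], [-0.0005, -0.0093], [0.0004, -0.0093], [0.0012, -0.0092], [0.0021, -0.0091], [0.0029, -0.0088]] [ 0.50110875 -0.02365761] 0.09372418083209544
```

Call:
{"fn": "jog_arm", "kwargs": {
  "hand": [0.01, 0.01, 0.01, 0.01, 0.01],
  "travel": [
    [-0.0047, -0.0081, 0.002],
    [-0.0039, -0.0085, 0],
    [-0.0031, -0.0088, 0],
    [-0.0022, -0.009, 0],
    [-0.0014, -0.0092, 0]
  ],
  "yaw": [0.094, 0.094, 0.094, 0.094, 0.094]
}}

```text
time_s: 3.28
position: [0.4955, 0.0212, 0.1137]
tool_rot: [[-0.997, 0.083, 0.001], [0.083, 0.997, -0.0], [-0.001, -0.0, -1.0]]
ft_force: [8.8, -0.5, -12.2]
grip_width: 0.014
gripper_force: 30.0
```

Call:
{"fn": "jog_arm", "kwargs": {
  "hand": [0.01, 0.01, 0.01, 0.01, 0.01],
  "travel": [
    [-0.0005, -0.0093, 0],
    [0.0004, -0.0093, 0],
    [0.0012, -0.0092, 0],
    [0.002, -0.009, 0],
    [0, 0, 0]
  ],
  "yaw": [0.094, 0.094, 0.094, 0.094, 0]
}}

```text
time_s: 3.9
position: [0.4988, -0.0154, 0.1137]
tool_rot: [[-0.958, -0.286, 0.002], [-0.286, 0.958, 0.001], [-0.002, 0.0, -1.0]]
ft_force: [6.6, 0.8, -10.7]
grip_width: 0.0137
gripper_force: 30.2
```

Call:
{"fn": "jog_arm", "kwargs": {
  "hand": [0.01, 0.01, 0.01, 0.01, 0.01],
  "travel": [
    [0.002, -0.004, -0.001],
    [0.002, -0.004, 0],
    [0.001, -0.002, 0],
    [0.0, 0.0, 0],
    [0, 0, 0]
  ],
  "yaw": [0.047, 0.047, 0, 0, 0]
}}

```text
time_s: 4.53
position: [0.5018, -0.0243, 0.1134]
tool_rot: [[-0.928, -0.374, -0.002], [-0.374, 0.928, 0.001], [0.002, 0.002, -1.0]]
ft_force: [-4.7, 2.9, 3.8]
grip_width: 0.014
gripper_force: 31.5
```

Call:
{"fn": "jog_arm", "kwargs": {
  "hand": [0.01, 0.01, 0.01, 0.01, 0.01],
  "travel": [
    [0.001, -0.0025, 0],
    [0.001, -0.0025, 0],
    [0, 0, 0],
    [0.0, 0.0, 0],
    [0, 0, 0]
  ],
  "yaw": [0, 0, 0, 0, 0]
}}

```text
time_s: 5.15
position: [0.5019, -0.0248, 0.1132]
tool_rot: [[-0.927, -0.374, -0.006], [-0.374, 0.927, 0.01], [0.002, 0.011, -1.0]]
ft_force: [-9.8, 24.8, 11.1]
grip_width: 0.0144
gripper_force: 32.6
```

Call:
{"fn": "jog_arm", "kwargs": {
  "hand": [0.01, 0.035, 0.035, 0.035, 0.035],
  "travel": [
    [-0.0015, 0.0035, 0],
    [0, 0, 0],
    [0, 0, 0.0],
    [0.0, 0.0, 0.04],
    [0, 0, 0.05]
  ],
  "yaw": [0, 0, 0, 0, 0]
}}

```text
time_s: 5.78
position: [0.5032, -0.0267, 0.2039]
tool_rot: [[-0.927, -0.374, -0.002], [-0.374, 0.927, 0.0], [0.001, 0.001, -1.0]]
ft_force: [-0.3, -0.5, -0.3]
grip_width: 0.0349
gripper_force: 0.0
```

Call:
{"fn": "jog_arm", "kwargs": {
  "hand": [0.062, 0.062, 0.062, 0.062, 0.062],
  "travel": [
    [-0.01, 0, 0.05],
    [-0.03, 0, 0.04],
    [-0.03, 0, 0.0],
    [0.0, 0.0, 0.0],
    [0, 0, 0.0]
  ],
  "yaw": [-0.18, -0.18, -0.18, -0.18, -0.18]
}}

```text
time_s: 6.4
position: [0.4333, -0.0268, 0.2937]
tool_rot: [[-0.866, 0.499, 0.001], [0.499, 0.866, -0.0], [-0.001, 0.0, -1.0]]
ft_force: [0.5, -0.4, -0.3]
grip_width: 0.062
gripper_force: 0.0
```

```bash
python3 - <<'E'
from h import *
C,im=shot("wrist","w2"); s=env.observe(); print(np.round(s["position"],3),np.degrees(np.arctan2(s["tool_rot"][1][1],s["tool_rot"][0][1])),np.array(C[3]).round(3))
for n,P in(("knobshut",(.5007,-.024,.135)),("post",(.594,.012,.115)),("cap",(.55,-.081,.124))): print(n,proj(C,P).round(1))
u,v=proj(C,(.55,-.081,.124)).astype(int)
x0,y0=max(u-120,0),max(v-100,0); c=im[y0:y0+200,x0:x0+240]; print(x0,y0,c.shape)
cv2.imwrite("pics/w2v.png",cv2.resize(c,None,fx=3,fy=3,interpolation=2))
E
```

```text
[ 0.433 -0.027  0.294] 59.64454739108898 [0.369 0.01  0.447]
knobshut [350.6 228.4]
post [407. 267.]
cap [328.7 276.4]
208 176 (200, 240, 3)
```

View pics/w2v.png

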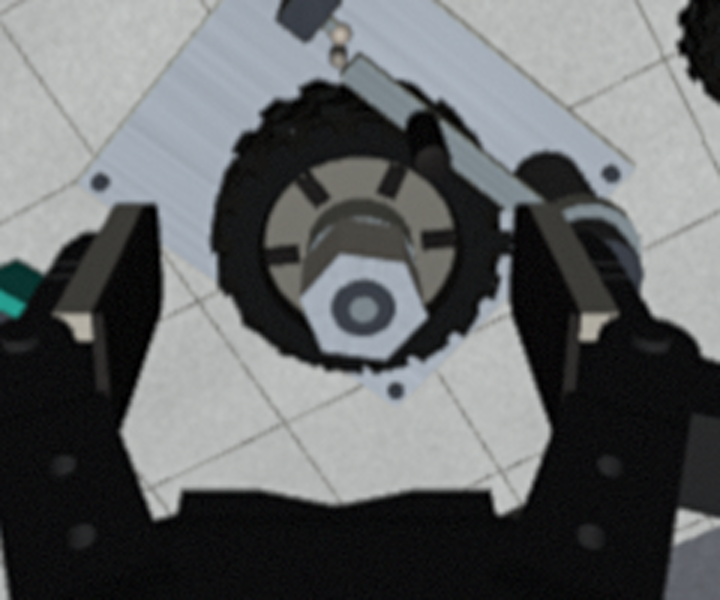

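The wrist crop shows the keeper shut, with its nose past the ball at the catch (340,60). The cap's top hexagon is centred at (364,307) in the crop.

```bash
python3 - <<'E'
from h import *
C=cam("wrist"); T=cam("top");S=cam("scene")
V=np.array([(342,253),(405,262),(428,318),(388,360),(322,350),(300,298)])/3.+[208,176]
P=np.array([plane(C,v,.124)[:2] for v in V]); c=P.mean(0); print(c, np.linalg.norm(P-c,axis=1).round(4))
n=(P+np.roll(P,-1,0))/2-c; print(np.linalg.norm(n,axis=1).round(4)*2,np.degrees(np.arctan2(n[:,1],n[:,0])).round(1))
a=V.mean(0); print(tri(C,a,T,(349,225.3)),tri(C,a,S,(297,182.3)))
E
```

```text
[ 0.55274973 -0.0824827 ] [0.0279 0.0277 0.028  0.0284 0.028  0.0279]
[0.0486 0.0476 0.0496 0.0482 0.0486 0.0482] [ 140.9   80.2   20.2  -39.3 -100.4 -160.1]
(array([ 0.54986713, -0.08125776,  0.12845015]), np.float64(0.00045769198407174264)) (array([ 0.55156501, -0.08107976,  0.12496465]), np.float64(0.001902618904258771))
```

Call:
{"fn": "jog_arm", "kwargs": {
  "hand": [0.062, 0.062, 0.062, 0.062, 0.062],
  "travel": [
    [0.03, -0.014, 0],
    [0.03, -0.014, 0],
    [0.03, -0.014, 0.0],
    [0.028, -0.013, 0.0],
    [0, 0, -0.05]
  ],
  "yaw": [-0.172, -0.172, -0.172, -0.17, 0]
}}

```text
time_s: 7.08
position: [0.5544, -0.0833, 0.2446]
tool_rot: [[-0.361, 0.933, 0.007], [0.933, 0.361, -0.003], [-0.005, 0.006, -1.0]]
ft_force: [-0.5, -0.2, -1.4]
grip_width: 0.0619
gripper_force: 0.0
```

Call:
{"fn": "jog_arm", "kwargs": {
  "hand": [0.062, 0.062, 0.062, 0.062, 0.062],
  "travel": [
    [0, 0, -0.05],
    [0, 0, -0.025],
    [0, 0, 0.0],
    [0, 0, 0],
    [0, 0, 0]
  ],
  "yaw": [0, 0, 0, 0, 0]
}}

```text
time_s: 7.7
position: [0.5519, -0.0817, 0.1697]
tool_rot: [[-0.361, 0.933, 0.003], [0.933, 0.361, -0.001], [-0.002, 0.002, -1.0]]
ft_force: [0.0, -0.4, -0.2]
grip_width: 0.0622
gripper_force: 0.0
```

Call:
{"fn": "jog_arm", "kwargs": {
  "hand": [0.062, 0.062, 0.062, 0.062, 0.062],
  "travel": [
    [0, 0, -0.015],
    [0, 0, -0.015],
    [0, 0, -0.015],
    [0, 0, -0.01],
    [0, 0, 0]
  ],
  "yaw": [0, 0, 0, 0, 0]
}}

```text
time_s: 8.32
position: [0.551, -0.0813, 0.1124]
tool_rot: [[-0.361, 0.933, -0.002], [0.933, 0.361, 0.001], [0.001, -0.001, -1.0]]
ft_force: [0.3, 0.4, -0.6]
grip_width: 0.0624
gripper_force: 0.0
```

Call:
{"fn": "jog_arm", "kwargs": {
  "hand": [0.044, 0.044, 0.044, 0.044, 0.044],
  "travel": [
    [0, 0, 0],
    [0, 0, 0],
    [0, 0, 0],
    [0, 0, 0],
    [0, 0, 0]
  ],
  "yaw": [0, 0, 0, 0, 0],
  "grip_force": 50
}}

```text
time_s: 8.95
position: [0.5514, -0.0814, 0.1134]
tool_rot: [[-0.361, 0.933, 0.0], [0.933, 0.361, -0.0], [-0.0, 0.0, -1.0]]
ft_force: [0.3, 0.8, 0.7]
grip_width: 0.044
gripper_force: 0.0
```

Call:
{"fn": "jog_arm", "kwargs": {
  "hand": [0.03, 0.03, 0.03, 0.03, 0.03],
  "travel": [
    [0, 0, 0],
    [0, 0, 0],
    [0, 0, 0],
    [0, 0, 0],
    [0, 0, 0]
  ],
  "yaw": [0, 0, 0, 0, 0]
}}

```text
time_s: 9.57
position: [0.5513, -0.0814, 0.1133]
tool_rot: [[-0.361, 0.933, -0.0], [0.933, 0.361, -0.0], [0.0, -0.0, -1.0]]
ft_force: [0.0, 0.2, -0.2]
grip_width: 0.0297
gripper_force: 0.0
```

```bash
python3 - <<'E'
from h import *
s=env.observe(); print(s["grip_width"],s["gripper_force"],s["ft_force"])
C,im=shot("wrist","w3"); C,b=shot("scene","s3")
cv2.imwrite("pics/v3.png",np.hstack([im[150:400,160:500],cv2.resize(b[130:230,240:400],None,fx=2.5,fy=2.5,interpolation=2)]))
E
```

```text
0.029700833493719447 0.0 [ 0.03150636  0.15466748 -0.18019351]
```

View pics/v3.png

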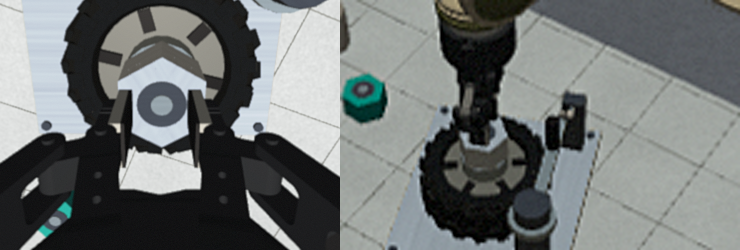

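```bash
python3 - <<'E'
from h import *
C=cam("wrist"); s=env.observe(); p=np.array(s["position"]); R=np.array(s["tool_rot"])
print("cap from w3",plane(C,(322,253),.124), "campos",C[3].round(3))
for w in(.015,-.015):
  print([proj(C,p+R@np.array([0,w,d])).round() - [160,150] for d in(0,.017)])
S=cam("scene"); f=lambda P:((proj(S,P)-[240,130])*2.5).round()+[340,0]
print("tcp,tip",f(p),f(p+R@[0,0,.017]),"captop",f((.5515,-.0815,.124)),"capbase",f((.5515,-.0815,.09)))
print([proj(C,(.5515,-.0815,z)).round()-[160,150] for z in(.09,.124)])
E
python3 - <<'E'
import cv2,numpy as np
a=cv2.imread("pics/w3.png")[180:330,220:430]; b=cv2.imread("pics/s3.png")[140:210,270:340]
A=cv2.resize(a,None,fx=2,fy=2,interpolation=2);B=cv2.resize(b,(300,300),interpolation=2)
cv2.imwrite("pics/v4.png",np.hstack([A,B]))
E
```

```text
cap from w3 [ 0.55319352 -0.08134011  0.124     ] campos [ 0.525 -0.012  0.267]
[array([184.,  94.]), array([182.,  82.])]
[array([133.,  94.]), array([136.,  82.])]
tcp,tip [482. 137.] [483. 147.] captop [481. 131.] capbase [483. 151.]
[array([159.,  78.]), array([159., 102.])]
```

View pics/v4.png

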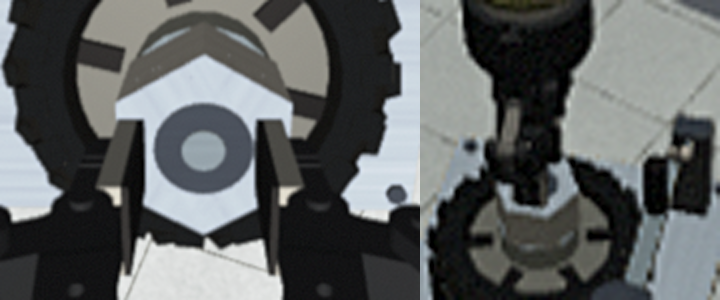

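Both views put the fingertips just above the cap's top face (pixel spacing at the tips suggests they reach less far than assumed), so the fingers closed on air. I'll open, go lower in small force-watched steps, and close again.

Call:
{"fn": "jog_arm", "kwargs": {
  "hand": [0.062, 0.062, 0.062, 0.062, 0.062],
  "travel": [
    [0, 0, 0],
    [0, 0, 0],
    [0, 0, -0.004],
    [0, 0, -0.004],
    [0, 0, -0.004]
  ],
  "yaw": [0, 0, 0, 0, 0]
}}

```text
time_s: 10.3
position: [0.5513, -0.0814, 0.1009]
tool_rot: [[-0.361, 0.933, -0.0], [0.933, 0.361, 0.0], [0.0, -0.0, -1.0]]
ft_force: [0.0, 1.1, 0.2]
grip_width: 0.0618
gripper_force: 0.0
```

Call:
{"fn": "jog_arm", "kwargs": {
  "hand": [0.04, 0.04, 0.04, 0.04, 0.04],
  "travel": [
    [0, 0, 0],
    [0, 0, 0],
    [0, 0, 0],
    [0, 0, 0],
    [0, 0, 0]
  ],
  "yaw": [0, 0, 0, 0, 0]
}}

```text
time_s: 10.92
position: [0.5513, -0.0814, 0.1013]
tool_rot: [[-0.361, 0.933, -0.0], [0.933, 0.361, 0.0], [0.0, -0.0, -1.0]]
ft_force: [-1.3, -0.5, -0.3]
grip_width: 0.0462
gripper_force: 51.3
```

Contact at 46.2 mm, the same −1.8 mm offset as on the knob. I'll go down another 8 mm for a deeper hold.

Call:
{"fn": "jog_arm", "kwargs": {
  "hand": [0.062, 0.062, 0.062, 0.062, 0.062],
  "travel": [
    [0, 0, 0],
    [0, 0, 0],
    [0, 0, -0.004],
    [0, 0, -0.004],
    [0, 0, 0]
  ],
  "yaw": [0, 0, 0, 0, 0]
}}

```text
time_s: 11.55
position: [0.5511, -0.0814, 0.0929]
tool_rot: [[-0.361, 0.933, -0.001], [0.933, 0.361, 0.0], [0.001, -0.001, -1.0]]
ft_force: [-0.9, 0.1, -0.4]
grip_width: 0.0619
gripper_force: 0.0
```

Call:
{"fn": "jog_arm", "kwargs": {
  "hand": [0.04, 0.04, 0.04, 0.04, 0.04],
  "travel": [
    [0, 0, 0],
    [0, 0, 0],
    [0, 0, 0],
    [0, 0, 0],
    [0, 0, 0]
  ],
  "yaw": [0, 0, 0, 0, 0],
  "grip_force": 60
}}

```text
time_s: 12.18
position: [0.5515, -0.0815, 0.0937]
tool_rot: [[-0.361, 0.933, 0.001], [0.933, 0.361, -0.0], [-0.0, 0.001, -1.0]]
ft_force: [-0.3, 0.3, 5.1]
grip_width: 0.0464
gripper_force: 62.7
```

```bash
python3 -c "
from h import *
s=env.observe();print(np.round(s['wrist_torque'],2),np.round(s['ft_force'],1),s['grip_width'],s['position'],np.round(s['q'],1))"
```

```text
[0.02 0.08 0.01] [-0.3  0.3  5.1] 0.046417191164547726 [ 0.55152907 -0.08151003  0.09366721] [-20.6  29.5  84.1  -0.   66.4 -41.7]
```

Call:
{"fn": "jog_arm", "kwargs": {
  "hand": [0.04, 0.04, 0.04, 0.04, 0.04],
  "travel": [
    [0, 0, 0],
    [0, 0, 0],
    [0, 0, 0],
    [0, 0, 0],
    [0, 0, 0]
  ],
  "yaw": [0.04, 0.05, 0.05, 0, 0]
}}

```text
time_s: 12.8
position: [0.5516, -0.0815, 0.0937]
tool_rot: [[-0.487, 0.873, 0.001], [0.873, 0.487, -0.0], [-0.001, 0.001, -1.0]]
ft_force: [-0.7, 0.5, 5.8]
grip_width: 0.0467
gripper_force: 62.7
```

```bash
cat > st.py <<'E'
from h import *
s=env.observe();r=s['tool_rot'];print(np.round(s['wrist_torque'],2),np.round(s['ft_force'],1),round(s['grip_width'],4),np.round(s['position'],4),np.degrees(np.arctan2(r[1][1],r[0][1])).round(2))
E
python3 st.py
```

```text
[0.03 0.1  0.14] [-0.7  0.5  5.8] 0.0467 [ 0.5516 -0.0815  0.0937] 29.17
```

Call:
{"fn": "jog_arm", "kwargs": {
  "hand": [0.04, 0.04, 0.04, 0.04, 0.04],
  "travel": [
    [0, 0, 0],
    [0, 0, 0],
    [0, 0, 0],
    [0, 0, 0],
    [0, 0, 0]
  ],
  "yaw": [-0.1, -0.1, -0.08, 0, 0]
}}

```text
time_s: 13.42
position: [0.5517, -0.081, 0.0937]
tool_rot: [[-0.228, 0.974, 0.001], [0.974, 0.228, 0.0], [0.0, 0.001, -1.0]]
ft_force: [0.6, 1.7, 5.7]
grip_width: 0.0471
gripper_force: 62.8
```

```bash
python3 st.py
```

```text
[ 0.44 -0.09  0.56] [0.6 1.7 5.7] 0.0471 [ 0.5517 -0.081   0.0937] 13.2
```

Turning clockwise meets a springy stop (0.56 N·m), while counter-clockwise is easy. I'll turn it counter-clockwise.

Call:
{"fn": "jog_arm", "kwargs": {
  "hand": [0.04, 0.04, 0.04, 0.04, 0.04],
  "travel": [
    [0, 0, 0],
    [0, 0, 0],
    [0, 0, 0],
    [0, 0, 0],
    [0, 0, 0]
  ],
  "yaw": [0.14, 0.14, 0.14, 0.14, 0]
}}

```text
time_s: 14.05
position: [0.5516, -0.0816, 0.0937]
tool_rot: [[-0.711, 0.703, 0.001], [0.703, 0.711, -0.0], [-0.001, 0.0, -1.0]]
ft_force: [-0.1, -0.7, 4.2]
grip_width: 0.0467
gripper_force: 62.7
```

```bash
python3 st.py
```

```text
[-0.04  0.06  0.08] [-0.1 -0.7  4.2] 0.0467 [ 0.5516 -0.0816  0.0937] 45.3
```

Call:
{"fn": "jog_arm", "kwargs": {
  "hand": [0.04, 0.04, 0.04, 0.04, 0.04],
  "travel": [
    [0, 0, 0],
    [0, 0, 0],
    [0, 0, 0],
    [0, 0, 0],
    [0, 0, 0]
  ],
  "yaw": [0.175, 0.175, 0.175, 0.175, 0.17]
}}

```text
time_s: 14.68
position: [0.5516, -0.0816, 0.0936]
tool_rot: [[-0.996, -0.094, 0.001], [-0.094, 0.996, -0.0], [-0.001, -0.0, -1.0]]
ft_force: [-1.2, -0.1, 5.2]
grip_width: 0.0465
gripper_force: 62.7
```

Call:
{"fn": "jog_arm", "kwargs": {
  "hand": [0.04, 0.04, 0.04, 0.04, 0.04],
  "travel": [
    [0, 0, 0],
    [0, 0, 0],
    [0, 0, 0.002],
    [0, 0, 0.002],
    [0, 0, 0.0]
  ],
  "yaw": [0, 0, 0, 0, 0]
}}

```text
time_s: 15.3
position: [0.5513, -0.0814, 0.0972]
tool_rot: [[-0.996, -0.088, -0.0], [-0.088, 0.996, 0.0], [0.0, 0.0, -1.0]]
ft_force: [-0.5, 0.2, -1.1]
grip_width: 0.0464
gripper_force: 62.1
```

```bash
python3 st.py
```

```text
[ 0.04  0.03 -0.01] [-0.5  0.2 -1.1] 0.0464 [ 0.5513 -0.0814  0.0972] 95.05
```

It has come up 3.6 mm carrying only the cap's weight, so it is free. Lifting it off.

Call:
{"fn": "jog_arm", "kwargs": {
  "hand": [0.04, 0.04, 0.04, 0.04, 0.04],
  "travel": [
    [0, 0, 0.008],
    [0, 0, 0.012],
    [0, 0, 0.02],
    [0, 0, 0.03],
    [0, 0, 0.03]
  ],
  "yaw": [0, 0, 0, 0, 0]
}}

```text
time_s: 15.92
position: [0.5513, -0.0814, 0.1992]
tool_rot: [[-0.996, -0.088, 0.001], [-0.088, 0.996, -0.0], [-0.001, -0.0, -1.0]]
ft_force: [1.2, 0.1, -1.0]
grip_width: 0.0466
gripper_force: 62.0
```

Call:
{"fn": "jog_arm", "kwargs": {
  "hand": [0.04, 0.04, 0.04, 0.04, 0.04],
  "travel": [
    [0, 0, 0.03],
    [0, 0, 0.015],
    [0, 0, 0.005],
    [0, 0, 0],
    [0, 0, 0]
  ],
  "yaw": [0, 0, 0, 0, 0]
}}

```text
time_s: 16.55
position: [0.5511, -0.0814, 0.2466]
tool_rot: [[-0.996, -0.088, -0.001], [-0.088, 0.996, 0.0], [0.001, 0.001, -1.0]]
ft_force: [0.2, -0.2, -2.4]
grip_width: 0.0466
gripper_force: 62.0
```

Call:
{"fn": "jog_arm", "kwargs": {
  "hand": [0.04, 0.04, 0.04, 0.04, 0.04],
  "travel": [
    [0, 0, 0],
    [0, 0, 0],
    [0, 0, 0],
    [0, 0, 0],
    [0, 0, 0]
  ],
  "yaw": [0, 0, 0, 0, 0]
}}

```text
time_s: 17.18
position: [0.5513, -0.0814, 0.2473]
tool_rot: [[-0.996, -0.088, -0.0], [-0.088, 0.996, 0.0], [0.0, 0.0, -1.0]]
ft_force: [0.0, 0.8, -0.8]
grip_width: 0.0467
gripper_force: 62.0
```

```bash
python3 st.py; python3 - <<'E'
from h import *
C,a=shot("wrist","w5");C,b=shot("scene","s5")
cv2.imwrite("pics/v5.png",np.hstack([a[100:400,150:500],cv2.resize(b[100:250,240:400],None,fx=2,fy=2,interpolation=2)]))
E
```

```text
[-0.03 -0.01 -0.  ] [ 0.   0.8 -0.8] 0.0467 [ 0.5513 -0.0814  0.2473] 95.06
```

View pics/v5.png

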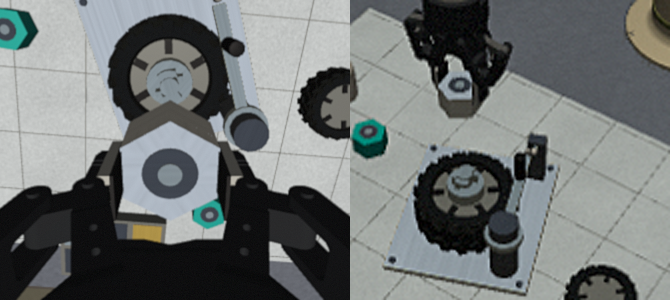

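The views show the cap held upright about 15 cm above the bare boss, the keeper still shut at the catch, and the wheel in place. Handing in.

```bash
python3 -c "
from rig import env
print(env.close_job())"
```

```text
the job is handed in; nothing more can be done
None
```

The keeper is shut against its stop, past the detent. The cap turned counter-clockwise to loosen, came free after about 75°, and is held upright about 15 cm above where it sat; the job is handed in, though no verdict came back.

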